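Feel for the release key of a bench sample mill

TASK

Pop the lid of the green sample mill by its hidden release: with the fingers closed, touch the top of the mill's near edge at its left end, slide the fingertips lightly along it to the right until you find the notch, then press the key inside the notch fully down and finish while still holding it down. Do not touch the lid, and leave the loose things on and around the mill where they are.

Things in the scene. Friction and masses are not known exactly. Their poses are not given: they have to be found in the camera images.
- mill: bench sample mill fixed to the table, green, 240 mm deep (x), 460 wide (y), turned up to 0.2 rad; origin under its centre on the table, x away from the robot, y to the robot's left. End housings 115 mm high take up y beyond +-130 mm; red motor low on the right. Between them, nearest the robot, runs the edge: a level green bar 26 mm wide, top 100 mm above the table, middle line x = -100 mm
- edge_left (a point): point on the top middle line of the edge at its left end (robot's left), where it meets the left housing, which stands 15 mm higher. A touch from above 20 to 55 mm right of this point is on the left end of the edge
- edge_right (a point): the same at the right end, 260 mm from edge_left. The notch is a gap in the edge 52 mm long, open to front and back, its centre anywhere 110 to 210 mm to the right of edge_left: its place is not given, it is found by feel (or by looking closely; it is painted like the rest). Elsewhere the edge is solid
- release_key (a joint): how far the key is pressed down, m: 0 up, 0.007 fully down on its stop. The key is a green bar 24 mm wide that lies bare only in the notch and fills its floor, its top 12 mm below the top of the edge; pressed from above. Sprung, it comes up when let go; about 4 N to start it, 5 to 6 N fully down, then solid
- lid: the mill's flat aluminium lid, 160 by 250 mm, hinged at the side far from the robot; its origin is in the middle of the hinge line at its underside, its free edge is 42 mm behind the edge bar's back face and its top 102 mm above the table when shut. A linkage lifts its free edge by about 23 mm as the key goes down; the lid is not to be touched
- weight: loose brass weight with a small waist, 32 mm across, 30 mm tall, standing on the left end housing; origin at its foot; leave alone
- tin: loose plain steel tin, 38 mm across, 28 mm tall, standing on the right end housing; origin at its foot; leave alone
- brush: loose bench brush lying on the table on the robot's side of the mill; leave alone
- jar: loose glass jar 56 mm across, 70 mm tall, standing on the table on the robot's side of the mill; origin at its foot; leave alone
- wrench: loose steel wrench lying on the table on the robot's side, to the right; leave alone
- pan: loose steel pan 100 mm across, 40 mm tall, on the table right of the mill; origin at its foot; leave alone
- flask: loose white bottle 60 mm across, 140 mm tall, on the table left of the mill; origin at its foot; leave alone

How it is judged:
By the outcome, as a careful person would: the job done as asked, in the order asked, and still so for the second after the job is handed in, while the arm keeps its last pose, push and grip.
It also fails if it takes over 51 s, if anything falls off the work surface, if the arm or the gripper's body presses on something with over 40 N, if the wrist force passes 120 N, or if a joint passes its speed limit or range.

ROBOT

A 6-joint arm with a two-finger parallel gripper is mounted at the origin on the work surface. World frame = base frame: x ahead of the robot, y to its left, z up, the work surface at z = 0. Lengths are in m, angles in rad, forces in N, time in s.
With the tool pointing down it reaches from about 0.375 to 0.975 m from the base axis. Payload 3.8 kg.
Tool frame: the origin (TCP) lies on the mounting face of the last link; the fingertips stand 173 mm ahead of it and the grasp point (between the pads) lies 155 mm ahead of it; z points along the fingers, y is the direction in which the jaws open and shut (so a half turn about z gives the same grasp; the last joint's range is limited). The gripper opens to 85 mm and grips with 20 to 120 N. Pads are 22 mm wide; open, the fingers measure 114 mm over their backs; the gripper's body (76 mm by 85 mm) begins 54 mm behind the grasp point. The pads swing forward as they close: fully open they stand 13 mm farther back than shut.
Start: joints at [-0.037, 0.264, 1.604, -0, 1.274, -0.037], TCP at [0.675, -0, 0.405] pointing down, gripper open.
Joint ranges: [-2.63, 2.63], [-0.94, 2.18], [0.31, 2.57], [-1.31, 4.45], [0, 2.66], [-2.55, 2.55]. Speed limits (rad/s): [2.57, 2.57, 3.14, 3.14, 3.14, 3.14].

INTERFACE

Orientations are given as a rotation vector (axis times angle).
In Python, from workcell import bot, imaging, order gives the robot as it stands. The module is installed in compiled form; this text tells all that it offers.
- The arm moves only by the shell command python3 -m creep 'ROWS' [OPENING] [FORCE]. ROWS is JSON, a list of rows, each an object with "slide": the shift along the tool's x, y, z each as a share of 25 mm, from -1 to 1, a list of three; "angular": the turn, a rotation vector about the tool's x, y, z each as a share of 4 degrees, from -1 to 1, a list of three. A call has 1 to 5 rows; each row shifts and turns the commanded pose from where the row before left it, along the tool's axes as they then stand; what a row does not reach is not made up. A row lasts 1/12 s, in which the tool goes at most 41.7 mm and 7.16 degrees, less where a joint would pass 70% of its speed; a pose out of reach is approached as far as the arm can. A call with a number of a shift or a turn outside -1 to 1 is refused whole. A call with a gripper value outside its range is refused whole. OPENING is the closure, from -1 (fully open) to 1 (shut), set as the call begins (- or left out, the last holds). The fingers move at their own pace and stop on an object; FORCE is the grip in N (left out, the last holds). Time passes only in rows, so rows that do not move let the fingers close. It gives the time, the measured TCP pose, the force and the opening at its end, in the units of the state.
- bot.read_state(): the state, without advancing time (a new reading comes with each control period).
- imaging.read_camera(name): name is "scene" or "side" or "wrist"; returns (picture, depth): 420x560x3 uint8, red, green, blue; 420x560 float32, m along the optical axis (not along the pixel's ray), 0 where there is no reading.
- imaging.camera_model(name): a dict with "fovy" (degrees; the focal length in pixels is half the picture's height over the tangent of half this angle, whatever the lens; pixels are square), "cx", "cy" (the principal point, pixels), "camera_from_world" (4x4, takes a point from world to camera coordinates); the wrist camera has in their place "tool_from_camera" (4x4, takes a point from camera to tool coordinates, whose origin is the TCP and whose axes are the flange's). Camera axes: x right, y down, z forward; pixel columns grow to the right and rows downward; lengths in m; the calibration is good to about 2 mm. A picture is of the moment at which its call begins: read the wrist's pose just before it. camera_model takes no time and is no camera call.
- order.finish_job(): hands the job in, once; it reports no verdict.
The state is a dict: "time": time; "q": joint angles; "joint_vel": joint speeds; "joint_torque": joint torques, N m; "tool_pos": TCP position; "tcp_rot": TCP orientation; "wrist_force": force on the tool from outside, world axes, zero at the start; "torque": the same for the moment, N m; "width": opening from 0.0 (shut) to 1.0 (fully open).
Only numpy, scipy, OpenCV 4.12 (cv2) and the standard library are available. Lean on these libraries where they do the work, as an engineer would, in place of code of your own. Each camera call takes 0.05 s, during which the arm holds its last target.

## Working session

There is one attempt and no reset: what is moved stays moved. The work goes in short steps, Python scripts to look and compute and a shell command to move; the robot and the scene stay as the last step left them, time stands still between calls to the robot, and variables do not carry over. Pictures are saved under pics/ and viewed, and the job is handed in when it is done.

```bash
mkdir -p pics; cat > h.py <<'E'
import numpy as np, cv2
from workcell import bot, imaging, order
def snap(n,f):
    im,d=imaging.read_camera(n); cv2.imwrite(f'pics/{f}.png',im[:,:,::-1]); np.savez(f'pics/{f}.npz',im=im,d=d); return im,d
E
python3 - <<'E'
from h import *
s=bot.read_state()
for k in s: print(k,np.round(s[k],4))
for n in ('scene','side','wrist'):
    snap(n,n+'0'); m=imaging.camera_model(n); print(n,{k:np.round(v,4).tolist() for k,v in m.items()})
E
```

```text
time 0.0
q [-0.0369  0.2648  1.6054 -0.      1.2737 -0.0369]
joint_vel [-0.0009  0.0004  0.0007 -0.0005 -0.0017 -0.0004]
joint_torque [ 6.00000e-04 -5.15121e+01 -3.67309e+01 -0.00000e+00  1.31000e-02
  0.00000e+00]
tool_pos [0.6747 0.     0.4033]
tcp_rot [-2.2203 -2.2203  0.0024]
wrist_force [ 0.6215  0.018  -0.186 ]
torque [ 0.0044 -0.0051  0.0204]
width 0.9994
scene {'fovy': 46.9274, 'cx': 275.5976, 'cy': 205.249, 'camera_from_world': [[-0.6953, 0.7186, -0.0139, 0.3806], [0.4609, 0.4309, -0.7758, -0.16], [-0.5515, -0.5458, -0.6308, 1.9209], [0.0, 0.0, 0.0, 1.0]]}
side {'fovy': 44.2423, 'cx': 284.6667, 'cy': 208.6911, 'camera_from_world': [[0.9488, -0.3151, 0.0211, -0.534], [-0.2039, -0.6623, -0.7209, 0.2068], [0.2411, 0.6797, -0.6927, 1.2316], [0.0, 0.0, 0.0, 1.0]]}
wrist {'fovy': 68.672, 'cx': 275.1557, 'cy': 208.5638, 'tool_from_camera': [[0.0, -0.9446, -0.3282, 0.0842], [1.0, -0.0002, 0.0006, -0.0001], [-0.0006, -0.3282, 0.9446, 0.0293], [0.0, 0.0, 0.0, 1.0]]}
```

View pics/scene0.png

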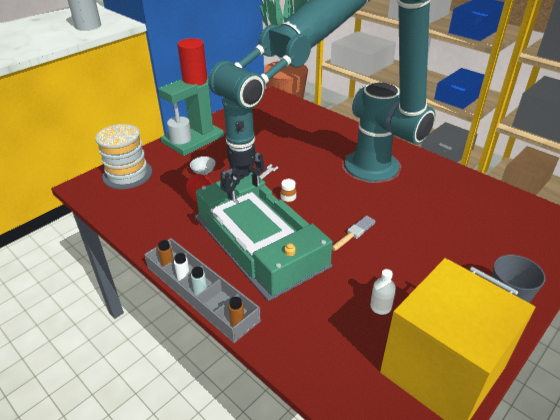

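View pics/side0.png

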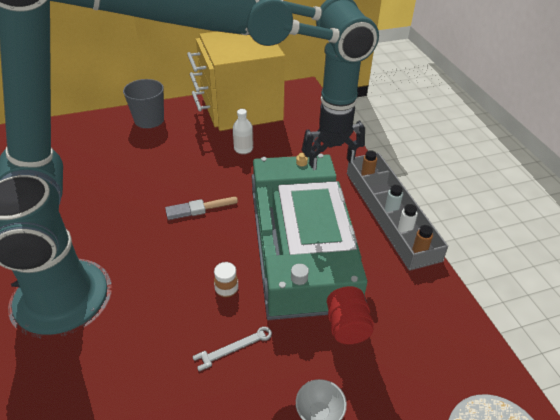

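View pics/wrist0.png

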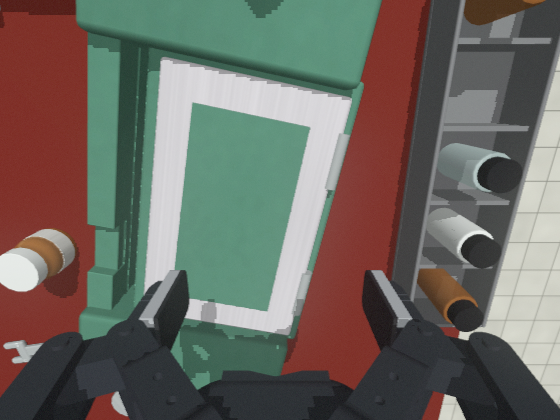

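The wrist view shows the edge bar at columns about 88–122, from row 35 (left housing) to row 310 (right housing). A step at rows 228–270 looks like the notch. Now I'll measure it.

```bash
cat >> h.py <<'E'
from scipy.spatial.transform import Rotation as Ro
def wpts(f,pos,rv):
    z=np.load(f'pics/{f}.npz'); d=z['d']; m=imaging.camera_model('wrist')
    fl=210/np.tan(np.radians(m['fovy']/2)); v,u=np.mgrid[0:420,0:560]
    pc=np.stack([(u-m['cx'])/fl*d,(v-m['cy'])/fl*d,d,np.ones_like(d)],-1)
    pt=pc@np.array(m['tool_from_camera']).T
    return pt[...,:3]@Ro.from_rotvec(rv).as_matrix().T+pos, z['im'], d
E
python3 - <<'E'
from h import *
s=bot.read_state()
P,im,d=wpts('wrist0',np.array(s['tool_pos']),np.array(s['tcp_rot']))
for r in list(range(20,340,12)):
    print(r,[tuple((P[r,c]*1000).round().astype(int)) for c in (92,100,108,116)])
hi=cv2.resize(im[0:340,60:200],None,fx=2.4,fy=1.7,interpolation=cv2.INTER_CUBIC)
hi=cv2.resize(im[180:340,60:200],None,fx=4,fy=3.7); cv2.imwrite('pics/z1.png',hi[:,:,::-1])
E
```

```text
20 [(np.int64(540), np.int64(141), np.int64(116)), (np.int64(546), np.int64(141), np.int64(116)), (np.int64(552), np.int64(141), np.int64(117)), (np.int64(558), np.int64(141), np.int64(117))]
32 [(np.int64(536), np.int64(134), np.int64(111)), (np.int64(543), np.int64(134), np.int64(113)), (np.int64(549), np.int64(134), np.int64(114)), (np.int64(556), np.int64(133), np.int64(117))]
44 [(np.int64(529), np.int64(127), np.int64(102)), (np.int64(535), np.int64(128), np.int64(100)), (np.int64(542), np.int64(128), np.int64(101)), (np.int64(549), np.int64(127), np.int64(102))]
56 [(np.int64(528), np.int64(119), np.int64(103)), (np.int64(534), np.int64(119), np.int64(103)), (np.int64(540), np.int64(119), np.int64(101)), (np.int64(547), np.int64(119), np.int64(102))]
68 [(np.int64(526), np.int64(110), np.int64(101)), (np.int64(532), np.int64(110), np.int64(101)), (np.int64(539), np.int64(110), np.int64(102)), (np.int64(545), np.int64(110), np.int64(101))]
80 [(np.int64(524), np.int64(101), np.int64(101)), (np.int64(531), np.int64(101), np.int64(103)), (np.int64(537), np.int64(101), np.int64(10
[... 3349 characters left out ...]
6), np.int64(103)), (np.int64(499), np.int64(-108), np.int64(100)), (np.int64(502), np.int64(-114), np.int64(92))]
308 [(np.int64(481), np.int64(-121), np.int64(103)), (np.int64(489), np.int64(-122), np.int64(102)), (np.int64(498), np.int64(-122), np.int64(102)), (np.int64(504), np.int64(-124), np.int64(99))]
320 [(np.int64(487), np.int64(-127), np.int64(115)), (np.int64(496), np.int64(-126), np.int64(115)), (np.int64(503), np.int64(-127), np.int64(115)), (np.int64(511), np.int64(-127), np.int64(114))]
332 [(np.int64(485), np.int64(-141), np.int64(116)), (np.int64(494), np.int64(-140), np.int64(117)), (np.int64(618), np.int64(11), np.int64(291)), (np.int64(622), np.int64(12), np.int64(292))]
```

View pics/z1.png

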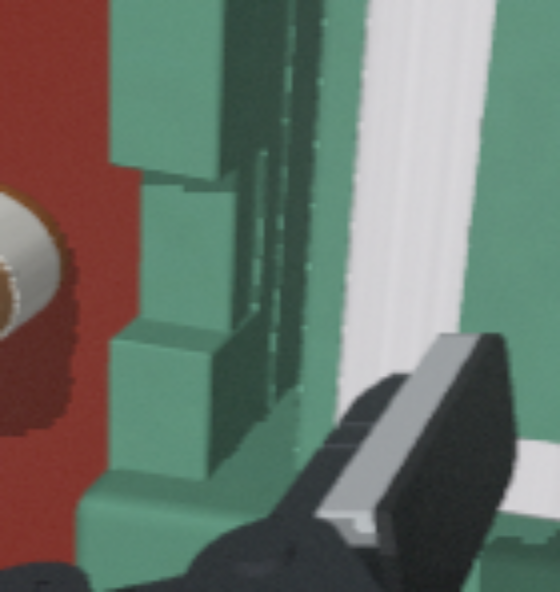

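```bash
python3 - <<'E'
from h import *
s=bot.read_state()
P,im,d=wpts('wrist0',np.array(s['tool_pos']),np.array(s['tcp_rot']))
L=[];Rr=[];Y=[]
for r in range(50,222,4):
    g=[c for c in range(75,150) if abs(P[r,c,2]-.1015)<.004]
    # contiguous from first
    k=0
    while k+1<len(g) and g[k+1]==g[k]+1:k+=1
    L.append(P[r,g[0]]);Rr.append(P[r,g[k]])
L=np.array(L);Rr=np.array(Rr)
for A in (L,Rr):
    p=np.polyfit(A[:,1],A[:,0],1); print('x=%.4f*y+%.4f'%tuple(p), np.std(A[:,0]-np.polyval(p,A[:,1])))
    print(A[::6].round(4).tolist())
E
```

```text
x=0.2010*y+0.5003 0.00043379798916533854
[[0.5246, 0.1233, 0.1008], [0.5218, 0.1056, 0.102], [0.5185, 0.0872, 0.1026], [0.5142, 0.0679, 0.1018], [0.5108, 0.0476, 0.1015], [0.5059, 0.0263, 0.1019], [0.5011, 0.0036, 0.1014], [0.4964, -0.0201, 0.1016]]
x=0.2051*y+0.5237 0.005882193621172067
[[0.537, 0.1232, 0.1015], [0.5468, 0.1059, 0.0979], [0.5433, 0.0873, 0.0987], [0.5393, 0.0677, 0.0989], [0.5354, 0.0471, 0.098], [0.5303, 0.0256, 0.0987], [0.5263, 0.0027, 0.0984], [0.5213, -0.0213, 0.0984]]
```

Bar midline is x≈0.5133+0.201·y, so the yaw is about 0.198 rad. Edge_left is near (0.540, 0.131), and the notch centre looks to be about 190 mm to its right. Next I close the fingers, turn the tool and move above the left end.

```bash
python3 -m creep '[{"slide":[0,0,0],"angular":[0,0,0.95]},{"slide":[0,0,0],"angular":[0,0,0.95]},{"slide":[0,0,0],"angular":[0,0,0.94]},{"slide":[0,0,0],"angular":[0,0,0]}]' 1 60
python3 -m creep '[{"slide":[0.5,-1,0],"angular":[0,0,0]},{"slide":[0.5,-1,0],"angular":[0,0,0]},{"slide":[0.5,-1,0],"angular":[0,0,0]},{"slide":[0.5,-1,0],"angular":[0,0,0]},{"slide":[0.5,-1,0],"angular":[0,0,0]}]'
python3 -m creep '[{"slide":[0.1,-1,0],"angular":[0,0,0]},{"slide":[0,-0.3,0],"angular":[0,0,0]},{"slide":[0,0,0],"angular":[0,0,0]},{"slide":[0,0,0],"angular":[0,0,0]}]'
cat >> h.py <<'E'
def rel():
    s=bot.read_state(); R=Ro.from_rotvec(s['tcp_rot']).as_matrix(); p=np.array(s['tool_pos'])
    tip=p+R[:,2]*.173; el=np.array([.5396,.131]); u=np.array([-.197,-.980]); n=np.array([.980,-.197])
    print('t',round(s['time'],2),'tcp',p.round(4),'tip',tip.round(4),'along',round(float((tip[:2]-el)@u),4),'across',round(float((tip[:2]-el)@n),4),'F',np.round(s['wrist_force'],2),'w',round(s['width'],3)); print('toolx',R[:,0].round(4),'toolz',R[:,2].round(4))
E
python3 -c "
from h import *
rel(); snap('wrist','wrist1'); snap('side','side1')"
```

```text
time: 0.48
tool_pos: [0.6748, -0.0, 0.4041]
tcp_rot: [-2.432, -1.988, 0.001]
wrist_force: [-0.1, -0.3, -0.1]
width: 0.454
time: 0.9
tool_pos: [0.5636, 0.0865, 0.4043]
tcp_rot: [-2.428, -1.993, 0.001]
wrist_force: [0.2, 1.2, 0.8]
width: -0.0
time: 1.23
tool_pos: [0.5336, 0.0946, 0.405]
tcp_rot: [2.428, 1.991, 0.001]
wrist_force: [0.6, 0.5, 0.2]
width: 0.002
t 1.23 tcp [0.5336 0.0946 0.405 ] tip [0.5339 0.0946 0.232 ] along 0.0368 across 0.0016 F [0.58 0.47 0.21] w 0.002
toolx [0.1958 0.9806 0.    ] toolz [ 1.4e-03 -2.0e-04 -1.0e+00]
```

View pics/wrist1.png

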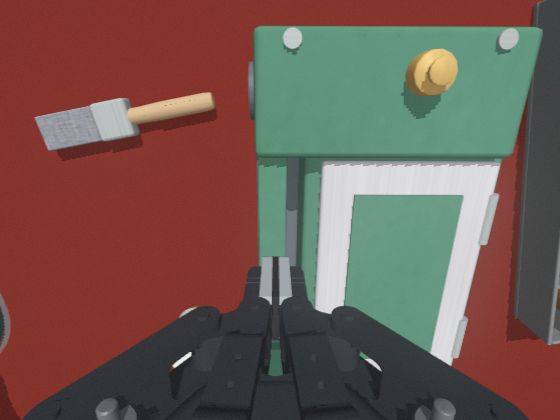

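View pics/side1.png

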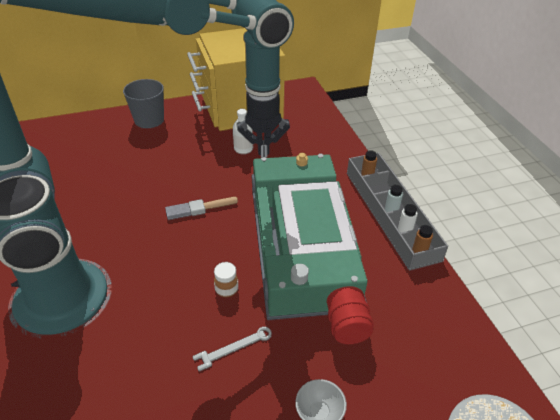

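The view is aligned: bar at columns 258–286, left housing edge at row ~157, fingertips over the bar at around row 265. I'll re-measure the midline and edge_left from this view.

```bash
python3 - <<'E'
from h import *
s=bot.read_state()
P,im,d=wpts('wrist1',np.array(s['tool_pos']),np.array(s['tcp_rot']))
el=np.array([.5396,.131]); u=np.array([-.197,-.980]); n=np.array([.980,-.197])
A=(P[...,:2]-el)@u; C=(P[...,:2]-el)@n
for r in range(180,255,10):
    g=[c for c in range(240,300) if abs(P[r,c,2]-.1)<.006]
    print(r,'across mm',(C[r,g[0]]*1000).round(1),(C[r,g[-1]]*1000).round(1),'z',P[r,272,2].round(4),'along',A[r,272].round(4))
for r in range(150,170,2): print(r,P[r,272,2].round(4),A[r,272].round(4))
E
```

```text
180 across mm -12.1 12.6 z 0.1022 along 0.0202
190 across mm -12.3 12.8 z 0.1011 along 0.0299
200 across mm -12.5 11.8 z 0.1011 along 0.0396
210 across mm -12.6 12.0 z 0.1001 along 0.0499
220 across mm -12.8 12.1 z 0.1003 along 0.06
230 across mm -13.0 12.2 z 0.101 along 0.0701
240 across mm -13.3 12.3 z 0.1014 along 0.0805
250 across mm -12.3 12.4 z 0.1011 along 0.0916
150 0.1167 -0.0091
152 0.117 -0.0075
154 0.1155 -0.0056
156 0.115 -0.0038
158 0.1011 0.0003
160 0.1021 0.0019
162 0.1008 0.0039
164 0.1008 0.0057
166 0.101 0.0075
168 0.101 0.0093
```

```bash
python3 -m creep '[{"slide":[0,-0.06,1],"angular":[0,0,0]},{"slide":[0,0,1],"angular":[0,0,0]},{"slide":[0,0,1],"angular":[0,0,0]},{"slide":[0,0,1],"angular":[0,0,0]},{"slide":[0,0,0.6],"angular":[0,0,0]}]'
python3 -m creep '[{"slide":[0,0,0.2],"angular":[0,0,0]},{"slide":[0,0,0.1],"angular":[0,0,0]},{"slide":[0,0,0],"angular":[0,0,0]},{"slide":[0,0,0],"angular":[0,0,0]}]'
python3 -c "
from h import *
rel()"
```

```text
time: 1.75
tool_pos: [0.5321, 0.0942, 0.2866]
tcp_rot: [-2.43, -1.989, 0.005]
wrist_force: [-0.9, -1.0, 0.2]
width: 0.0
time: 2.08
tool_pos: [0.533, 0.0949, 0.2834]
tcp_rot: [2.43, 1.99, 0.003]
wrist_force: [0.6, -0.1, -0.1]
width: -0.0
t 2.08 tcp [0.533  0.0949 0.2834] tip [0.5334 0.095  0.1104] along 0.0365 across 0.001 F [ 0.63 -0.12 -0.08] w -0.0
toolx [1.973e-01 9.803e-01 7.000e-04] toolz [ 2.1e-03  3.0e-04 -1.0e+00]
```

```bash
python3 -m creep '[{"slide":[0,0,0.1],"angular":[0,0,0]},{"slide":[0,0,0.1],"angular":[0,0,0]},{"slide":[0,0,0.06],"angular":[0,0,0]},{"slide":[0,0,0],"angular":[0,0,0]}]'
python3 -m creep '[{"slide":[0,0,0.04],"angular":[0,0,0]},{"slide":[0,0,0],"angular":[0,0,0]}]'
python3 -m creep '[{"slide":[0,0,0.04],"angular":[0,0,0]},{"slide":[0,0,0],"angular":[0,0,0]}]'
```

```text
time: 2.42
tool_pos: [0.5318, 0.0951, 0.2757]
tcp_rot: [2.43, 1.991, 0.0]
wrist_force: [-0.2, -0.5, 0.4]
width: -0.003
time: 2.58
tool_pos: [0.5318, 0.0951, 0.2746]
tcp_rot: [-2.43, -1.991, -0.0]
wrist_force: [-0.1, 0.1, -0.4]
width: -0.001
time: 2.75
tool_pos: [0.5318, 0.0951, 0.2736]
tcp_rot: [-2.43, -1.991, 0.0]
wrist_force: [0.1, 0.0, 1.0]
width: 0.001
```

```bash
python3 -m creep '[{"slide":[0,0,0.02],"angular":[0,0,0]},{"slide":[0,0,0],"angular":[0,0,0]}]'
python3 -m creep '[{"slide":[0,0,0.02],"angular":[0,0,0]},{"slide":[0,0,0],"angular":[0,0,0]}]'
```

```text
time: 2.92
tool_pos: [0.5319, 0.0951, 0.2734]
tcp_rot: [-2.43, -1.991, 0.0]
wrist_force: [-1.1, -0.0, 1.7]
width: 0.004
time: 3.08
tool_pos: [0.5319, 0.0951, 0.2734]
tcp_rot: [-2.43, -1.991, 0.0]
wrist_force: [-2.0, -0.2, 6.1]
width: 0.0
```

Contact at the left end: about 6 N, 37 mm right of edge_left. I'll ease off a little and slide right.

```bash
python3 -m creep '[{"slide":[-0.1,0,-0.01],"angular":[0,0,0]},{"slide":[-0.16,0,0],"angular":[0,0,0]},{"slide":[-0.16,0,0],"angular":[0,0,0]}]'
python3 -m creep '[{"slide":[-0.16,0,0],"angular":[0,0,0]},{"slide":[-0.16,0,0],"angular":[0,0,0]},{"slide":[-0.16,0,0],"angular":[0,0,0]}]'
python3 -c "
from h import *
rel()"
```

```text
time: 3.33
tool_pos: [0.5303, 0.0848, 0.2735]
tcp_rot: [2.43, 1.99, 0.003]
wrist_force: [1.2, 1.9, 3.9]
width: 0.001
time: 3.58
tool_pos: [0.5278, 0.0727, 0.2734]
tcp_rot: [2.43, 1.99, 0.002]
wrist_force: [0.5, 2.4, 4.6]
width: -0.001
t 3.58 tcp [0.5278 0.0727 0.2734] tip [0.528  0.0728 0.1004] along 0.0593 across 0.0001 F [0.47 2.39 4.55] w -0.001
toolx [1.972e-01 9.804e-01 8.000e-04] toolz [ 1.3e-03  6.0e-04 -1.0e+00]
```

```bash
python3 -m creep '[{"slide":[-0.2,0,0],"angular":[0,0,0]},{"slide":[-0.2,0,0],"angular":[0,0,0]},{"slide":[-0.2,0,0],"angular":[0,0,0]},{"slide":[-0.2,0,0],"angular":[0,0,0]}]'
python3 -m creep '[{"slide":[-0.2,0,0],"angular":[0,0,0]},{"slide":[-0.2,0,0],"angular":[0,0,0]},{"slide":[-0.2,0,0],"angular":[0,0,0]},{"slide":[-0.2,0,0],"angular":[0,0,0]}]'
python3 -c "
from h import *
rel()"
```

```text
time: 3.92
tool_pos: [0.5238, 0.053, 0.2734]
tcp_rot: [2.431, 1.99, 0.002]
wrist_force: [-0.1, 2.6, 6.0]
width: 0.003
time: 4.25
tool_pos: [0.5198, 0.0334, 0.2734]
tcp_rot: [2.431, 1.99, 0.002]
wrist_force: [1.0, 4.1, 5.2]
width: -0.003
t 4.25 tcp [0.5198 0.0334 0.2734] tip [0.52   0.0335 0.1004] along 0.0994 across -0.0 F [0.96 4.07 5.24] w -0.003
toolx [1.973e-01 9.803e-01 8.000e-04] toolz [ 1.1e-03  6.0e-04 -1.0e+00]
```

```bash
python3 -m creep '[{"slide":[-0.2,0,0],"angular":[0,0,0]},{"slide":[-0.2,0,0],"angular":[0,0,0]},{"slide":[-0.2,0,0],"angular":[0,0,0]},{"slide":[-0.2,0,0],"angular":[0,0,0]}]'
python3 -m creep '[{"slide":[-0.2,0,0],"angular":[0,0,0]},{"slide":[-0.2,0,0],"angular":[0,0,0]},{"slide":[-0.2,0,0],"angular":[0,0,0]},{"slide":[-0.2,0,0],"angular":[0,0,0]}]'
python3 -m creep '[{"slide":[-0.2,0,0],"angular":[0,0,0]},{"slide":[-0.2,0,0],"angular":[0,0,0]},{"slide":[-0.16,0,0],"angular":[0,0,0]}]'
python3 -c "
from h import *
rel()"
```

```text
time: 4.58
tool_pos: [0.5158, 0.0138, 0.2735]
tcp_rot: [2.431, 1.99, 0.002]
wrist_force: [1.0, 3.8, 4.8]
width: 0.002
time: 4.92
tool_pos: [0.5119, -0.0058, 0.2734]
tcp_rot: [2.431, 1.99, 0.002]
wrist_force: [0.8, 3.7, 6.0]
width: 0.001
time: 5.17
tool_pos: [0.5091, -0.0196, 0.2734]
tcp_rot: [2.431, 1.99, 0.002]
wrist_force: [1.0, 3.2, 6.0]
width: 0.001
t 5.17 tcp [ 0.5091 -0.0196  0.2734] tip [ 0.5093 -0.0195  0.1004] along 0.1534 across -0.0001 F [0.96 3.22 5.98] w 0.001
toolx [1.974e-01 9.803e-01 8.000e-04] toolz [ 1.e-03  6.e-04 -1.e+00]
```

```bash
python3 -m creep '[{"slide":[-0.16,0,0],"angular":[0,0,0]},{"slide":[-0.16,0,0],"angular":[0,0,0]}]'
for i in 1; do :; done
python3 -m creep '[{"slide":[-0.12,0,0],"angular":[0,0,0]},{"slide":[-0.12,0,0],"angular":[0,0,0]}]'
python3 -m creep '[{"slide":[-0.12,0,0],"angular":[0,0,0]},{"slide":[-0.12,0,0],"angular":[0,0,0]}]'
python3 -m creep '[{"slide":[-0.12,0,0],"angular":[0,0,0]},{"slide":[-0.12,0,0],"angular":[0,0,0]}]'
python3 -m creep '[{"slide":[-0.12,0,0],"angular":[0,0,0]},{"slide":[-0.12,0,0],"angular":[0,0,0]}]'
python3 -c "
from h import *
rel()"
```

```text
time: 5.33
tool_pos: [0.5075, -0.0273, 0.2734]
tcp_rot: [2.431, 1.99, 0.002]
wrist_force: [0.4, 2.7, 5.8]
width: -0.005
time: 5.5
tool_pos: [0.5063, -0.0332, 0.2734]
tcp_rot: [2.431, 1.99, 0.002]
wrist_force: [0.3, 4.8, 5.6]
width: -0.0
time: 5.67
tool_pos: [0.5046, -0.0394, 0.2727]
tcp_rot: [-2.43, -1.991, 0.002]
wrist_force: [-0.1, -0.0, -0.4]
width: 0.003
time: 5.83
tool_pos: [0.5029, -0.0453, 0.2719]
tcp_rot: [-2.429, -1.99, 0.003]
wrist_force: [0.2, -0.1, -0.7]
width: -0.002
time: 6.0
tool_pos: [0.5022, -0.051, 0.2723]
tcp_rot: [-2.43, -1.99, 0.002]
wrist_force: [0.0, -0.6, 0.1]
width: 0.001
t 6.0 tcp [ 0.5022 -0.051   0.2723] tip [ 0.5019 -0.051   0.0993] along 0.1858 across -0.001 F [ 0.   -0.57  0.08] w 0.001
toolx [ 1.970e-01  9.804e-01 -4.000e-04] toolz [-1.4e-03 -1.0e-04 -1.0e+00]
```

Contact was lost at about 170 mm, so that is the notch. I'll centre at about 189 mm and go down onto the key.

```bash
python3 -m creep '[{"slide":[-0.12,0.03,0],"angular":[0,0,0]},{"slide":[0,0,0],"angular":[0,0,0]},{"slide":[0,0,0.12],"angular":[0,0,0]},{"slide":[0,0,0.12],"angular":[0,0,0]},{"slide":[0,0,0],"angular":[0,0,0]}]'
python3 -m creep '[{"slide":[0,0,0.08],"angular":[0,0,0]},{"slide":[0,0,0.06],"angular":[0,0,0]},{"slide":[0,0,0],"angular":[0,0,0]}]'
python3 -c "
from h import *
rel()"
```

```text
time: 6.42
tool_pos: [0.5025, -0.0535, 0.2661]
tcp_rot: [-2.429, -1.99, 0.001]
wrist_force: [0.7, 0.4, 0.4]
width: -0.002
time: 6.67
tool_pos: [0.5026, -0.0535, 0.263]
tcp_rot: [-2.43, -1.991, 0.001]
wrist_force: [0.2, 1.1, -0.2]
width: 0.001
t 6.67 tcp [ 0.5026 -0.0535  0.263 ] tip [ 0.5025 -0.0535  0.09  ] along 0.1881 across -0.0 F [ 0.23  1.09 -0.24] w 0.001
toolx [ 0.1967  0.9805 -0.    ] toolz [-8.e-04  1.e-04 -1.e+00]
```

```bash
python3 -m creep '[{"slide":[0,0,0.06],"angular":[0,0,0]},{"slide":[0,0,0.04],"angular":[0,0,0]},{"slide":[0,0,0],"angular":[0,0,0]}]'
python3 -m creep '[{"slide":[0,0,0.06],"angular":[0,0,0]},{"slide":[0,0,0.06],"angular":[0,0,0]},{"slide":[0,0,0],"angular":[0,0,0]}]'
python3 -m creep '[{"slide":[0,0,0.06],"angular":[0,0,0]},{"slide":[0,0,0.02],"angular":[0,0,0]},{"slide":[0,0,0],"angular":[0,0,0]}]'
python3 -c "
from h import *
rel()"
```

```text
time: 6.92
tool_pos: [0.5029, -0.0536, 0.2612]
tcp_rot: [2.43, 1.991, 0.0]
wrist_force: [-1.6, -0.2, 4.5]
width: 0.0
time: 7.17
tool_pos: [0.5029, -0.0536, 0.258]
tcp_rot: [2.43, 1.991, 0.001]
wrist_force: [-0.6, 0.8, 4.1]
width: -0.002
time: 7.42
tool_pos: [0.5029, -0.0536, 0.2561]
tcp_rot: [2.43, 1.991, 0.0]
wrist_force: [-0.9, 0.2, 5.2]
width: -0.002
t 7.42 tcp [ 0.5029 -0.0536  0.2561] tip [ 0.503  -0.0536  0.0831] along 0.1881 across 0.0005 F [-0.9   0.22  5.18] w -0.002
toolx [1.970e-01 9.804e-01 1.000e-04] toolz [ 3.e-04  1.e-04 -1.e+00]
```

```bash
python3 -m creep '[{"slide":[0,0,0.06],"angular":[0,0,0]},{"slide":[0,0,0],"angular":[0,0,0]}]'
python3 -m creep '[{"slide":[0,0,0.04],"angular":[0,0,0]},{"slide":[0,0,0],"angular":[0,0,0]}]'
python3 -m creep '[{"slide":[0,0,0.04],"angular":[0,0,0]},{"slide":[0,0,0],"angular":[0,0,0]}]'
```

```text
time: 7.58
tool_pos: [0.503, -0.0536, 0.2546]
tcp_rot: [2.43, 1.99, 0.001]
wrist_force: [-2.1, 0.7, 4.9]
width: -0.003
time: 7.75
tool_pos: [0.503, -0.0536, 0.2543]
tcp_rot: [2.43, 1.991, 0.0]
wrist_force: [-3.1, 1.2, 8.6]
width: -0.004
time: 7.92
tool_pos: [0.5031, -0.0536, 0.2542]
tcp_rot: [-2.43, -1.991, -0.0]
wrist_force: [-6.2, 1.4, 14.6]
width: -0.001
```

The key is on its solid stop: travel from about 0.2613 to 0.2542 (~7 mm), with the force up to 14.6 N. I'll hold and check.

```bash
python3 -m creep '[{"slide":[0,0,0],"angular":[0,0,0]},{"slide":[0,0,0],"angular":[0,0,0]},{"slide":[0,0,0],"angular":[0,0,0]},{"slide":[0,0,0],"angular":[0,0,0]},{"slide":[0,0,0],"angular":[0,0,0]}]'
python3 -c "
from h import *
snap('side','side2'); snap('scene','scene2'); rel()
a=cv2.imread('pics/side2.png')[120:360,150:430]; cv2.imwrite('pics/z2.png',cv2.resize(a,None,fx=2.4,fy=2.4))"
```

```text
time: 8.33
tool_pos: [0.5031, -0.0536, 0.2542]
tcp_rot: [2.43, 1.991, 0.0]
wrist_force: [-6.9, 2.8, 15.9]
width: -0.001
t 8.43 tcp [ 0.5031 -0.0536  0.2542] tip [ 0.5031 -0.0536  0.0812] along 0.1881 across 0.0006 F [-5.09  1.13 15.79] w 0.001
toolx [1.970e-01 9.804e-01 1.000e-04] toolz [ 3.e-04  0.e+00 -1.e+00]
```

View pics/z2.png

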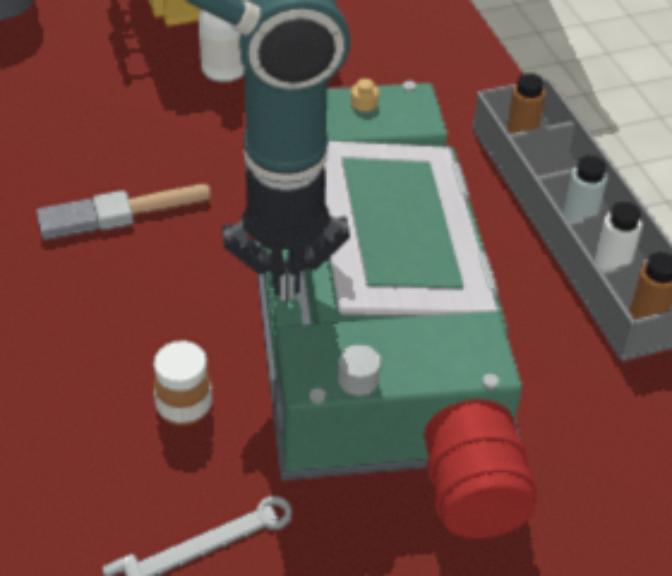

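View pics/scene2.png

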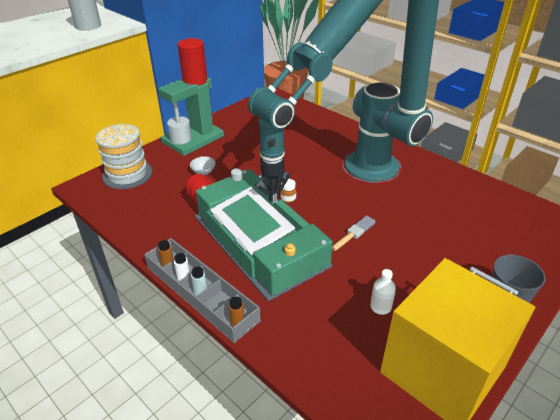

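In both views the fingers are in the notch and the loose items look unmoved. I'll check the lid lift and its clearance from the gripper using depth.

```bash
python3 - <<'E'
from h import *
m=imaging.camera_model('side'); T=np.linalg.inv(m['camera_from_world']); fl=210/np.tan(np.radians(m['fovy']/2))
v,u=np.mgrid[0:420,0:560]
el=np.array([.5396,.131]); U=np.array([-.197,-.980]); N=np.array([.980,-.197])
for f in ('side1','side2'):
    z=np.load(f'pics/{f}.npz'); d=z['d'];im=z['im'].astype(int)
    P=(np.stack([(u-m['cx'])/fl*d,(v-m['cy'])/fl*d,d,np.ones_like(d)],-1)@T.T)[...,:3]
    A=(P[...,:2]-el)@U; C=(P[...,:2]-el)@N; w=(im.min(-1)>150)&(d>0)
    for a,b in ((.055,.075),(.19,.21),(.0,.08)):pass
    print(f)
    for lo in np.arange(.03,.23,.02):
        s=(C>lo)&(C<lo+.02)&(A>.2)&(A<.25)&(P[...,2]>.09)&(P[...,2]<.15)
        if s.sum(): print('across',lo.round(2),'z',np.median(P[...,2][s]).round(4),s.sum())
    for lo in (.13,.15,.17):
        g=(abs(C-lo-.01)<.01)&(A>.05)&(A<.2)&(P[...,2]>.09)&(P[...,2]<.15); print('mid',lo,np.median(P[...,2][g]).round(4))
    g=(C>.045)&(C<.09)&(A>.02)&(A<.24)&w&(P[...,2]>.09)&(P[...,2]<.14); print('free edge white z',np.percentile(P[...,2][g],[10,50,90]).round(4), 'min across',C[g].min().round(4))
a=np.load('pics/side0.npz')['im'].astype(int);b=np.load('pics/side2.npz')['im'].astype(int)
df=(abs(a-b).max(-1)>60).astype(np.uint8)*255; cv2.imwrite('pics/df.png',df)
E
```

```text
side1
across 0.03 z 0.0993 92
across 0.05 z 0.1018 125
across 0.07 z 0.1032 138
across 0.09 z 0.1032 132
across 0.11 z 0.103 133
across 0.13 z 0.1027 133
across 0.15 z 0.1034 131
across 0.17 z 0.1019 125
across 0.19 z 0.1018 104
mid 0.13 0.1048
mid 0.15 0.1049
mid 0.17 0.1021
free edge white z [0.0994 0.1018 0.1043] min across 0.0451
side2
across 0.03 z 0.1181 87
across 0.05 z 0.1234 141
across 0.07 z 0.1206 150
across 0.09 z 0.1187 151
across 0.11 z 0.115 142
across 0.13 z 0.1126 138
across 0.15 z 0.1094 132
across 0.17 z 0.105 118
across 0.19 z 0.1033 98
mid 0.13 0.1144
mid 0.15 0.1116
mid 0.17 0.1057
free edge white z [0.1196 0.1225 0.1252] min across 0.046
```

View pics/df.png

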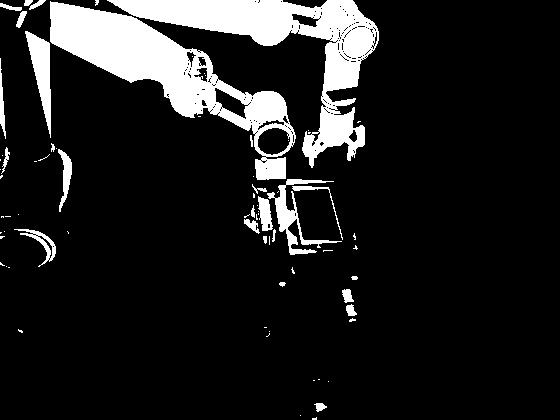

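The lid's free edge is up about 21–22 mm and lies at least 45 mm behind the fingers. The image difference shows only the arm, the lid and some shading changes. Handing in now, with the key held down.

```bash
python3 -c "
from h import *
rel(); print(order.finish_job())"
```

```text
t 8.43 tcp [ 0.5031 -0.0536  0.2542] tip [ 0.5031 -0.0536  0.0812] along 0.1881 across 0.0006 F [-5.09  1.13 15.79] w 0.001
toolx [1.970e-01 9.804e-01 1.000e-04] toolz [ 3.e-04  0.e+00 -1.e+00]
the job is handed in; nothing more can be done
None
```

The lid is popped, and I handed the job in at 8.4 s with the key still held fully down.

**What I did:** With the fingers closed, I touched the edge about 37 mm right of its left end. I then slid right, pressing down with 4–6 N, until contact was lost at about 170 mm. I centred in the notch at about 188 mm and pressed the key about 7 mm down onto its solid stop.

**Last checks:**
- **Key:** the force rose from about 5 N to 15.8 N with no further travel, so it is on its stop.
- **Lid:** depth shows the free edge raised about 21–22 mm. The lid stayed at least 45 mm behind the edge's middle line, where the fingers were.
- **Loose things:** comparing side pictures before and after showed only the arm, the lid and small shading or shadow changes, some of them near the tin, the motor and the pan. I didn't re-measure each item's position.
- **Small disagreement:** by feel, the notch centre came out at 182–188 mm if the tip is 22 mm wide, against about 190 mm by camera. The notch leaves about 15 mm of room on each side of the fingers, so this didn't matter.

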